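# Lay a tall line module down on its padded rest

### The arm

A 6-joint arm with a two-finger parallel gripper is mounted at the origin on the work surface. World frame = base frame: x ahead of the robot, y to its left, z up, the work surface at z = 0. Lengths are in mm, angles in rad, forces in N, time in s.
With the tool pointing down it reaches from about 325 to 1000 mm from the base axis. Payload 5.1 kg.
Tool frame: the origin (TCP) lies at the centre of the arm's flange, where the gripper is bolted on; the fingertips stand 173 mm ahead of it and the grasp point (between the pads) lies grasp_offset ahead of it (grasp_offset is the distance from the TCP to the grasp point, in mm); z points along the fingers, y is the line along which they close (so a half turn about z gives the same grasp; the last joint's range is limited). The gripper opens to 85 mm and grips with 20 to 120 N. Pads are 22 mm wide; open, the fingers measure 114 mm over their backs; the gripper's body (76 mm by 85 mm) begins 54 mm behind the grasp point. The pads swing forward as they close: fully open they stand 13 mm farther back than shut.
Start: joints at [-1.39, 0.124, 1.65, -0, 1.367, -0.083], TCP at [169.456, -627.512, 404.722] pointing down, gripper open.
Joint ranges: [-2.61, 2.61], [-1.02, 2.33], [0.03, 2.71], [-1.35, 4.49], [0.32, 2.68], [-2.91, 2.91]. Speed limits (rad/s): [2.57, 2.57, 3.14, 3.14, 3.14, 3.14].

### API

Orientations are given as a unit quaternion [x, y, z, w].
In Python, from rig import observe, get_image, camera_info, close_job, silhouettes, grasp_offset gives the robot as it stands.
- The arm moves only by the shell command python3 -m jog 'ROWS' [FORCE]. ROWS is a JSON object of lists of equal length, an entry for each row: "travel": the shift along the tool's x, y, z in m, a list of three; "delta_rot": the turn, a rotation vector about the tool's x, y, z in rad, a list of three; "claw": the finger opening in m, from 0 to 0.0854. A call has 1 to 5 rows; each row is the pose to reach, as a shift and turn from the pose commanded when the call began, along the tool's axes at that moment; what a row does not reach only later rows make up. A row lasts 1/10 s, in which the tool goes at most 50 mm and 8.59 degrees, less where a joint would pass 70% of its speed; a pose out of reach is approached as far as the arm can. A call with a gripper value outside its range is refused whole. The fingers move at their own pace and stop on an object; FORCE is the grip in N (left out, the last holds). Time passes only in rows, so rows that repeat a pose let the fingers close. It gives the time, the measured TCP pose, the force, the opening and the grip force at its end, in the units of the state.
- observe(): the state, without advancing time (a new reading comes with each control period).
- get_image(name): name is "scene" or "top" or "wrist"; returns the picture (480x640x3 uint8, red, green, blue); there is no depth.
- camera_info(name): a dict with "fx", "fy", "cx", "cy" (pixels), "rvec" (rotation vector, rad) and "tvec" (3), from world to camera coordinates, as OpenCV has them; the wrist camera has in their place "mount" (4x4, takes a point from camera to tool coordinates, whose origin is the TCP and whose axes are the flange's). Camera axes: x right, y down, z forward; pixel columns grow to the right and rows downward; lengths in mm; the calibration is good to about 2 mm. A picture is of the moment at which its call begins: read the wrist's pose just before it. camera_info takes no time and is no camera call.
- close_job(): hands the job in; it is judged then, once.
Trained networks look in the newest picture that a camera, given by its name, has taken for a name from the list of things; names that differ only in an ending like _2 or _b are one class to them, and where a whole thing is asked for, a point or a joint stands for the part that bears it (a point fixed in the world has none). Each returns a list of dicts, best first, with "confidence" (0 to 1); they miss things now and then, are a little off and sometimes report something else, mostly with a low value. They report only what shows in the picture. A call takes as long as a camera call.
- silhouettes(camera, thing): "region" (480x640 bool, what is visible of it) and "bbox" ([centre column, centre row, width, height] in pixels, round what is visible of it).
The state is a dict: "t": time; "joints": joint angles; "joint_vel": joint speeds; "tau": joint torques, N m; "tcp_pos": TCP position; "eef_rot": TCP orientation; "contact_force": force on the tool from outside, world axes, zero at the start; "moment": the same for the moment, N m; "opening": finger opening in mm; "grip_force": force on a finger pad.
Only numpy, scipy, OpenCV 4.12 (cv2) and the standard library are available. Lean on these libraries where they do the work, as an engineer would, in place of code of your own. Each camera call takes 0.05 s, during which the arm holds its last target. There are 200 camera calls.

### The job

Tip the tall blue line module over with the fingers so that it lies down on the orange padded stop of its green rest with its amber lamps facing up, steadying it with the fingers all the way so that it comes down gently and never falls freely. Do not pinch it, lift it or carry it: its foot stays on the green plate. Leave everything else on the desk where it is, and finish with the module lying still, squarely over the pad.

Things in the scene. Friction and masses are not known exactly. Their poses are not given: they have to be found in the camera images.
- module: tall blue module (dark grey sides), an even block 32 mm thick (own x) by 70 wide (y) by 200 tall (z), 0.21 to 0.42 kg, loose, upright on the green plate. Origin: centre of its underside. Own +x points towards the pad, the way to tip; the amber lamps are on the -x face. It balances on its toe edge at a lean of 0.16 rad; past that it falls unless held from the +x side, e.g. by one finger of an open gripper astride its top.
- toe (a point): the middle of the module's bottom edge on the +x side (16 mm from the module's origin along its own x): the edge about which it tips. It stands on the plate, whose top is 6 mm above the ledge.
- top (a point): the centre of the module's top end, 200 mm from its origin along its own z
- rest: green service rest, fixed: a flat plate 270 mm (own x) by 110 mm (own y), 6 mm thick, carrying the orange pad. Origin: centre of its underside, on the ledge. Own +x points from the module's place to the pad. The module's toe stands near own x = -77 mm. It is turned anyhow, yaw 1.1 to 2.05 rad.
- pad: orange padded stop, fixed at own x = 85 mm of the rest: a bar 100 mm long along y, 26 mm wide, crest 40 mm above the ledge. Origin: centre of its underside, 6 mm above the ledge; its round top (radius 13 mm) has its axis 21 mm above the origin. The module comes to rest on it about 1.36 rad from upright, with some 45 mm of free height beneath its top end.
- spare: bystander: grey upright module 45 by 60 by 150 mm, loose; origin at the centre of its underside
- cradle: bystander: grey cast-iron handset cradle 100 by 130 by 90 mm, loose; origin at the centre of its underside
- buzzer: bystander: round brass tone buzzer, 72 mm in diameter, 55 mm high, loose; origin at the centre of its underside
- mug: bystander: white mug, 80 mm in diameter, 90 mm high, handle at own +y, loose; origin at the centre of its underside
- screwdriver: bystander: screwdriver lying on the ledge beyond the rest, 180 mm long along own x, loose
- jewel_a: bystander: amber glass indicator jewel, 32 mm in diameter, 22 mm high, loose, on the robot's side of the rest; origin at the centre of its underside
- jewel_b: bystander: a second amber glass indicator jewel, the same

How it is judged (in metres and radians):
At the end, for the whole second after the job is handed in: The module lies at rest on the orange pad, 1.25 to 1.47 rad from upright, lamps up, toe on the plate (under 20 mm high, 40 to 125 mm before the plate's centre, within 30 mm of its middle line), top end within 35 mm of the middle line, square to the pad within 0.2 rad (angle between module's own z axis and vertical between 1.25 and 1.47 rad and angle between module's own x axis and vertical above 2.7 rad and contact force between module and pad above 0.3 N and angle between the y axis of module and the y axis of rest, either way round below 0.2 rad and x of toe in the frame of rest between -0.125 and -0.04 m and y of toe in the frame of rest between -0.03 and 0.03 m and y of top in the frame of rest between -0.035 and 0.035 m and height (world z) of toe below 0.02 m and linear speed of module below 0.02 m/s and angular speed of module below 0.1 rad/s); the robot touches nothing.
It fails at once if the module falls or is flung: it turns faster than 3 rad/s (angular speed of module above 3 rad/s).
It fails at once if the module is lifted: its toe edge rises more than 24 mm off the plate (height (world z) of toe above 0.03 m).
It fails at once if the module is pinched or forced: the fingers press it with more than 35 N (contact force between the fingers and module above 35 N).
It fails at once if a bystander is moved more than 20 mm or knocked over (distance of any of spare, cradle, buzzer, mug, screwdriver, jewel_a, jewel_b from where it was at the start of the episode above 0.02 m or angle between any of spare, cradle, buzzer, mug, jewel_a, jewel_b's own z axis and vertical above 0.3 rad).
It also fails if it takes over 45 s, if anything falls off the work surface, if the arm or the gripper's body presses on something with over 40 N, if the wrist force passes 120 N, or if a joint passes its speed limit or range.

## Working session

There is one attempt and no reset: what is moved stays moved. The work goes in short steps, Python scripts to look and compute and a shell command to move; the robot and the scene stay as the last step left them, time stands still between calls to the robot, and variables do not carry over. Pictures are saved under pics/ and viewed, at most 10 in all, crops included, and the job is handed in when it is done.

```bash
ls; mkdir -p pics
python3 - <<'E'
from rig import *
import cv2,numpy as np
print(observe()); print(grasp_offset if not callable(grasp_offset) else grasp_offset())
for n in("scene","top"):
    im=get_image(n); cv2.imwrite(f"pics/{n}0.png",im[:,:,::-1]); print(n,camera_info(n))
    for t in("module","rest","pad","spare","cradle","buzzer","mug","screwdriver","jewel_a"):
        for r in silhouettes(n,t)[:3]: print(t,round(r["confidence"],2),np.round(r["bbox"]))
print(camera_info("wrist"))
E
```

```text
pics
{'t': 0.0, 'joints': array([-1.38960284e+00,  1.24537365e-01,  1.65168689e+00,  2.87634893e-05,
        1.36748349e+00, -8.25920853e-02]), 'joint_vel': array([ 0.00130392, -0.00070355, -0.00147295, -0.00060408, -0.00189699,
        0.00063893]), 'tau': array([ 3.71491433e-04, -4.23616183e+01, -3.65451229e+01, -1.90292906e-05,
        7.06363411e-03, -1.81022898e-05]), 'tcp_pos': array([ 169.41426035, -627.2789566 ,  403.42412489]), 'eef_rot': array([ 9.91314577e-01,  1.31507757e-01, -3.80514710e-05, -1.05695838e-03]), 'contact_force': array([-0.27761429,  0.32994034, -0.98469062]), 'moment': array([-0.02958912, -0.0005068 ,  0.0115281 ]), 'grip_force': 0.0, 'opening': 85.55767627506823}
154.70000000000002
scene {'fx': 581.2694336612581, 'fy': 581.2694336612581, 'cx': 319.4158783218926, 'cy': 237.82742356713186, 'rvec': array([ 1.54258222,  1.78438349, -0.9478501 ]), 'tvec': array([ 145.5937642 , -215.8026645 , 1890.27913182])}
module 0.9 [330. 233.  27.  84.]
rest 0.69 [362. 283. 118.  45.]
pad 0.67 [392. 284.  22.  36.]
spare 0.69 [191. 214.  35.  58.]
cradle 0.78 [164. 280.  6
[... 734 characters left out ...]
radle 0.35 [311. 272.  29.  45.]
buzzer 0.75 [363. 170.  30.  33.]
mug 0.68 [246. 310.  15.  16.]
screwdriver 0.7 [307. 214.  75.  20.]
screwdriver 0.51 [279. 267. 133.  79.]
jewel_a 0.72 [289. 323.  12.  13.]
jewel_a 0.47 [243. 310.  15.  14.]
{'fx': 407.74947147135254, 'fy': 407.74947147135254, 'cx': 317.32192571106685, 'cy': 234.58522621472224, 'mount': array([[ 4.92826390e-04, -9.61944268e-01, -2.73245277e-01,
         6.98173979e+01],
       [ 9.99999483e-01,  7.17173081e-04, -7.21163058e-04,
         4.81547113e-01],
       [ 8.89682827e-04, -2.73244781e-01,  9.61944124e-01,
         3.22958272e+01],
       [ 0.00000000e+00,  0.00000000e+00,  0.00000000e+00,
         1.00000000e+00]])}
```

View pics/scene0.png

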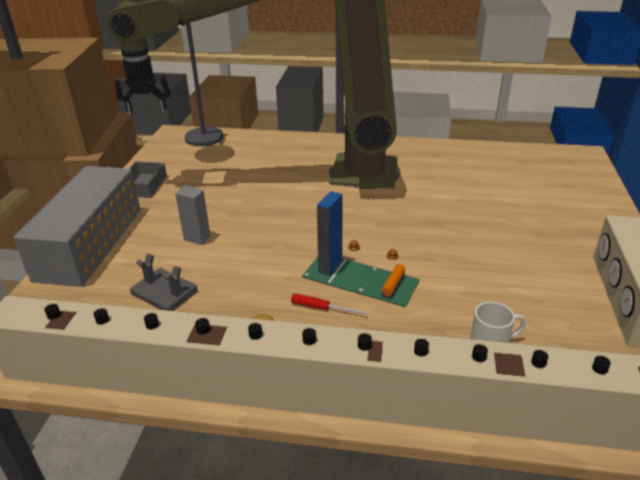

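View pics/top0.png

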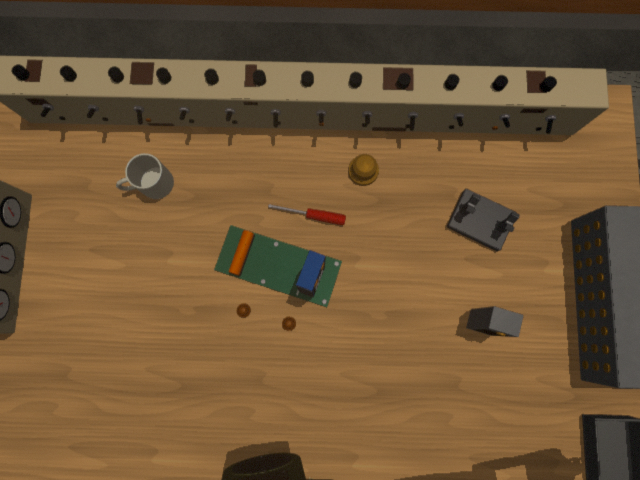

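The scene view shows the blue module upright at (330,233) on the green plate, with the pad at (393,281). In the top view the module is at (312,272), the pad at (241,253), and the jewels on the robot's side at (244,310) and (289,323). Next I fit the poses.

```bash
cat > h.py <<'E'
from rig import *
import cv2,numpy as np
from scipy.optimize import minimize
from scipy.spatial.transform import Rotation as R
CI={n:camera_info(n) for n in("scene","top")}
def proj(n,P):
    c=CI[n]; K=np.array([[c["fx"],0,c["cx"]],[0,c["fy"],c["cy"]],[0,0,1]])
    return cv2.projectPoints(np.float64(P),c["rvec"],c["tvec"],K,None)[0][:,0]
def backproj(n,uv,z):
    c=CI[n]; Rm=cv2.Rodrigues(c["rvec"])[0]; o=-Rm.T@c["tvec"]
    d=Rm.T@np.array([(uv[0]-c["cx"])/c["fx"],(uv[1]-c["cy"])/c["fy"],1]); return o+d*(z-o[2])/d[2]
def box(lx,ly,z0,z1): return np.array([[a*lx/2,b*ly/2,z] for a in(-1,1) for b in(-1,1) for z in(z0,z1)])
def hull(n,P):
    m=np.zeros((480*4,640*4),np.uint8); cv2.fillConvexPoly(m,cv2.convexHull((proj(n,P)*4+1.5).astype(np.float32)).astype(np.int32),1); return cv2.resize(m*255,(640,480),interpolation=cv2.INTER_AREA)/255.
def iou(a,b): return np.minimum(a,b).sum()/np.maximum(a,b).sum()
E
cat > fit.py <<'E'
from h import *
for n in("scene","top"): get_image(n)
M={(n,t):silhouettes(n,t)[0]["region"].astype(float) for n in CI for t in("module","rest","pad")}
def place(B,p): return B@R.from_euler('z',p[2]).as_matrix().T+[p[0],p[1],0]
# rest: hull of green corners
im=get_image("top").astype(int)
g=((im[:,:,1]>im[:,:,0]+15)&(im[:,:,1]>im[:,:,2]+5)); 
m=g.astype(np.uint8); k=cv2.connectedComponentsWithStats(m); i=1+np.argmax(k[2][1:,4]); pts=np.argwhere(k[1]==i)[:,::-1].astype(np.float32)
print("green",len(pts)); W=np.array([backproj("top",p,6)[:2] for p in pts],np.float32)
r=cv2.minAreaRect(W); print("rest rect",r)
padc=backproj("top",silhouettes("top","pad")[0]["bbox"][:2],30); print("pad",padc)
H=np.zeros((480,640),np.uint8); cv2.fillConvexPoly(H,cv2.convexHull(pts.astype(np.int32)),1); 
c=np.array(r[0]); d=padc[:2]-c; yaw=np.arctan2(d[1],d[0])
f=lambda p:-iou(hull("top",place(box(270,110,5.9,6),p)),H.astype(float))
s=minimize(f,[*c,yaw],method="Nelder-Mead",options=dict(initial_simplex=np.array([*c,yaw])+np.vstack([np.zeros(3),np.diag([6,6,.06])]),xatol=.05))
print("rest",s.x,s.fun); rest=s.x
x0=np.array([*(rest[:2]+R.from_euler('z',rest[2]).as_matrix()[:2,:2]@[-93,0]),rest[2]])
B=box(32,70,6,206)
f=lambda p:-sum(iou(hull(n,place(B,p)),M[n,"module"]) for n in CI)
s=minimize(f,x0,method="Nelder-Mead",options=dict(initial_simplex=x0+np.vstack([np.zeros(3),np.diag([8,8,.1])]),xatol=.05))
print("module",s.x,s.fun,"x0",x0,f(x0))
for t in("jewel_a",):
    for r in silhouettes("top",t): print(t,r["confidence"],backproj("top",r["bbox"][:2],11))
for n in CI:
    v=get_image(n)[:,:,::-1].copy()
    for P in(place(B,s.x),place(box(270,110,0,6),rest),place(box(26,100,6,40)+[85,0,0],rest)):
        cv2.polylines(v,[cv2.convexHull(proj(n,P).astype(np.float32)).astype(np.int32)],True,(0,0,255),1)
    cv2.imwrite(f"pics/fit_{n}.png",cv2.resize(v[180:340,190:420],None,fx=3,fy=3))
a,b=[cv2.imread(f"pics/fit_{n}.png") for n in CI]; cv2.imwrite("pics/fit.png",cv2.resize(np.vstack([a,b]),None,fx=.6,fy=.6))
E
python3 fit.py
```

```text
green 2475
rest rect ((557.5831298828125, 47.08491134643555), (128.9165802001953, 106.72957611083984), 73.11898803710938)
pad [574.17238832 122.89097337  30.        ]
rest [559.59062618  54.92991298   1.28950543] -0.4604790105625496
module [523.74046545 -38.98099207   1.2142276 ] -1.8274599767596675 x0 [533.77419396 -34.41499078   1.28950543] -1.443448219564507
jewel_a 0.51 [450.55481269 109.51787302  11.        ]
jewel_a 0.43 [424.65605402   7.33342366  11.        ]
```

View pics/fit.png

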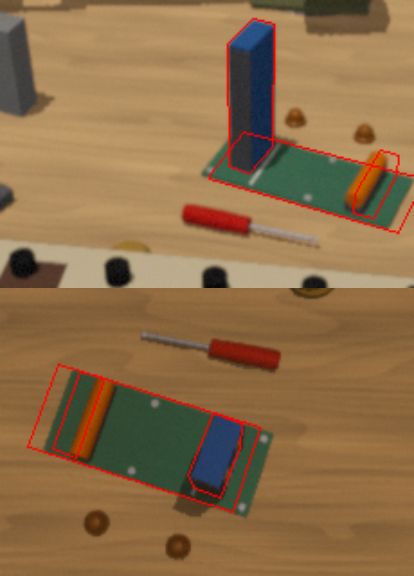

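The module outline fits in both views. The rest outline is off because the pad split the green mask, so I refit it with the network masks.

```bash
cat > fit2.py <<'E'
from h import *
for n in CI: get_image(n)
def place(B,p): return B@R.from_euler('z',p[2]).as_matrix().T+[p[0],p[1],0]
Hs={}
for n in CI:
    im=get_image(n); hsv=cv2.cvtColor(im,cv2.COLOR_RGB2HSV)
    g=cv2.inRange(hsv,(55,70,20),(95,255,255)); box_=silhouettes(n,"rest")[0]["bbox"]
    w=np.zeros_like(g); a,b,c,d=[int(q) for q in box_]; w[b-d//2-6:b+d//2+6,a-c//2-6:a+c//2+6]=255
    g=cv2.morphologyEx(g&w,cv2.MORPH_OPEN,np.ones((3,3)))
    p=np.argwhere(g>0)[:,::-1].astype(np.int32); H=np.zeros((480,640),np.uint8); cv2.fillConvexPoly(H,cv2.convexHull(p),1); Hs[n]=H.astype(float)
x0=np.array([550,45,1.289])
B=box(270,110,0,6)
f=lambda p:-sum(iou(hull(n,place(B,p)),Hs[n]) for n in CI)
s=minimize(f,x0,method="Nelder-Mead",options=dict(initial_simplex=x0+np.vstack([np.zeros(3),np.diag([-12,-12,.06])]),xatol=.05))
rest=s.x; print("rest",rest,s.fun)
mod=np.array([523.74,-38.98,1.214])
Rz=R.from_euler('z',rest[2]).as_matrix(); print("module in rest",Rz[:2,:2].T@(mod[:2]-rest[:2]))
for t in("pad",):
  for n in CI:
    print(t,[ (round(r["confidence"],2),Rz[:2,:2].T@(backproj(n,r["bbox"][:2],28)[:2]-rest[:2])) for r in silhouettes(n,t)])
v=[]
for n in CI:
    im=get_image(n)[:,:,::-1].copy()
    for P in(place(box(32,70,6,206),mod),place(B,rest),place(box(26,100,6,40)+[85,0,0],rest)):
        cv2.polylines(im,[cv2.convexHull(proj(n,P).astype(np.float32)).astype(np.int32)],True,(0,0,255),1)
    v.append(cv2.resize(im[180:340,190:430],None,fx=1.8,fy=1.8))
cv2.imwrite("pics/fit2.png",np.vstack(v))
E
python3 fit2.py
```

```text
rest [554.63656507  37.77332675   1.29269279] -1.8073663526930908
module in rest [-82.28640842   8.63816468]
pad [(0.82, array([ 91.75624878, -16.08551345]))]
pad [(0.84, array([80.66628777,  2.70146782]))]
```

View pics/fit2.png

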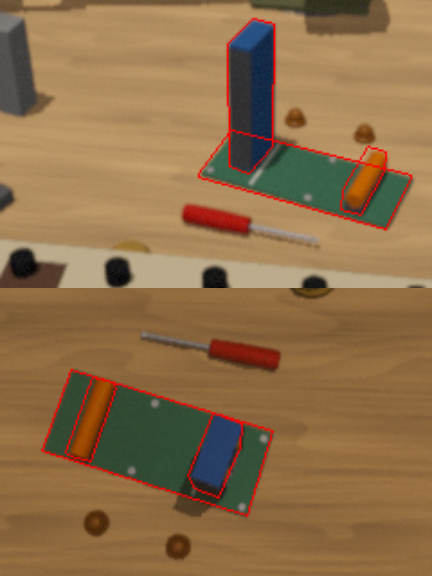

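Run:
```python
from h import *
q=np.array([-1.3896,.12454,1.65169,0,1.36748,-.08259])
def fk(j1,p,j4,j5,j6): return R.from_euler('z',j1)*R.from_euler('y',p)*R.from_euler('z',j4)*R.from_euler('y',j5)*R.from_euler('z',j6)
C=fk(q[0],q[1]+q[2],0,q[4],q[5]).inv()*R.from_quat([.991314577,.131507757,-3.8e-5,-.00105695]); print("C",C.as_rotvec())
for yaw in(1.214,1.29):
 for phi,j1,p in((0,-.05,1.8),(.5,.2,1.8),(1.0,.45,1.9),(1.0,.45,2.1),(1.2,.5,2.0)):
  for sg in(1,-1):
    xr=np.array([np.cos(yaw),np.sin(yaw),0]);Z=np.array([0,0,1])
    z=-np.sin(phi)*xr-np.cos(phi)*Z; y=sg*(np.cos(phi)*xr-np.sin(phi)*Z); T=R.from_matrix(np.c_[np.cross(y,z),y,z])
    w=((R.from_euler('z',j1)*R.from_euler('y',p)).inv()*T*C.inv()).as_euler('ZYZ')
    print(yaw,phi,p,sg,np.round(w,2),"alt",np.round([w[0]+np.pi,-w[1],w[2]+np.pi],2))
print("mug",backproj("top",(147,172),85),backproj("top",(122,185),50),"spare",backproj("top",silhouettes("top","spare")[0]["bbox"][:2],100))
```

```text
C [-2.55960278e-05  1.83791767e-05  1.57080289e+00]
1.214 0 1.8 1 [-0.    1.34 -1.26] alt [ 3.14 -1.34  1.88]
1.214 0 1.8 -1 [0.   1.34 1.88] alt [ 3.14 -1.34  5.02]
1.214 0.5 1.8 1 [-0.42  1.62 -0.97] alt [ 2.72 -1.62  2.17]
1.214 0.5 1.8 -1 [-0.42  1.62  2.17] alt [ 2.72 -1.62  5.31]
1.214 1.0 1.9 1 [-0.69  1.98 -0.8 ] alt [ 2.45 -1.98  2.35]
1.214 1.0 1.9 -1 [-0.69  1.98  2.35] alt [ 2.45 -1.98  5.49]
1.214 1.0 2.1 1 [-0.65  1.83 -0.67] alt [ 2.5  -1.83  2.48]
1.214 1.0 2.1 -1 [-0.65  1.83  2.48] alt [ 2.5  -1.83  5.62]
1.214 1.2 2.0 1 [-0.78  2.08 -0.75] alt [ 2.37 -2.08  2.39]
1.214 1.2 2.0 -1 [-0.78  2.08  2.39] alt [ 2.37 -2.08  5.53]
1.29 0 1.8 1 [-0.    1.34 -1.34] alt [ 3.14 -1.34  1.8 ]
1.29 0 1.8 -1 [0.   1.34 1.8 ] alt [ 3.14 -1.34  4.94]
1.29 0.5 1.8 1 [-0.44  1.59 -1.04] alt [ 2.7  -1.59  2.1 ]
1.29 0.5 1.8 -1 [-0.44  1.59  2.1 ] alt [ 2.7  -1.59  5.24]
1.29 1.0 1.9 1 [-0.74  1.94 -0.85] alt [ 2.41 -1.94  2.29]
1.29 1.0 1.9 -1 [-0.74  1.94  2.29] alt [ 2.41 -1.94  5.43]
1.29 1.0 2.1 1 [-0.7   1.78 -0.72] alt [ 2.45 -1.78  2.42]
1.29 1.0 2.1 -1 [-0.7   1.78  2.42] alt [ 2.45 -1.78  5.57]
1.29 1.2 2.0 1 [-0.83  2.03 -0.81] alt [ 2.31 -2.03  2.34]
1.29 1.2 2.0 -1 [-0.83  2.03  2.34] alt [ 2.31 -2.03  5.48]
mug [741.79420277 322.54232907  85.        ] [721.23963352 389.10117692  50.        ] spare [ 437.7459989  -415.44927597  100.        ]
```

```bash
cat > goal.py <<'E'
# goal.py x y z yaw phi : shift (m) and turn in tool axes to bring TCP there (tool y = +module x tilted by phi)
import sys; from h import *
x,y,z,yaw,phi=map(float,sys.argv[1:6]); s=observe(); T0=R.from_quat(s["eef_rot"])
xr=np.array([np.cos(yaw),np.sin(yaw),0]);Z=np.array([0,0,1.])
zt=-np.sin(phi)*xr-np.cos(phi)*Z; yt=np.cos(phi)*xr-np.sin(phi)*Z
T=R.from_matrix(np.c_[np.cross(yt,zt),yt,zt])
print("t",round(s["t"],2),"j",np.round(s["joints"],2),"travel",np.round(T0.inv().apply(np.array([x,y,z])-s["tcp_pos"])/1000,4),"rot",np.round((T0.inv()*T).as_rotvec(),3))
E
python3 -m jog '{"travel":[[0.15,-0.145,-0.035],[0.15,-0.145,-0.035],[0.15,-0.145,-0.035],[0.15,-0.145,-0.035],[0.15,-0.145,-0.035]],"delta_rot":[[0,0,-0.75],[0,0,-0.75],[0,0,-0.75],[0,0,-0.75],[0,0,-0.75]],"claw":[0.085,0.085,0.085,0.085,0.085]}'
python3 goal.py 523 -39 435 1.214 0
```

```text
t: 2.7
tcp_pos: [278.2, -445.3, 441.3]
eef_rot: [0.872, 0.49, 0.0, 0.001]
contact_force: [-0.8, -0.7, -0.2]
opening: 85.2
grip_force: 0.0
t 2.7 j [-1.11 -0.18  1.88  0.    1.43 -0.57] travel [ 0.4743 -0.0024  0.0062] rot [ 0.002  0.002 -1.761]
```

```bash
python3 -m jog '{"travel":[[0.2,0,0],[0.2,0,0],[0.2,0,0],[0.2,0,0],[0.2,0,0]],"delta_rot":[[0,0,-0.75],[0,0,-0.75],[0,0,-0.75],[0,0,-0.75],[0,0,-0.75]],"claw":[0.085,0.085,0.085,0.085,0.085]}'
python3 goal.py 523 -39 435 1.214 0
```

```text
t: 3.2
tcp_pos: [384.2, -274.4, 440.1]
eef_rot: [0.63, 0.776, 0.001, 0.0]
contact_force: [0.3, -1.5, -0.2]
opening: 85.1
grip_force: 0.0
t 3.2 j [-0.73 -0.3   1.99  0.    1.45 -0.94] travel [0.202  0.1841 0.0055] rot [ 2.000e-03  1.000e-03 -1.008e+00]
```

```bash
python3 -m jog '{"travel":[[0.16,0.15,0],[0.16,0.15,0],[0.16,0.15,0],[0.16,0.15,0],[0.16,0.15,0]],"delta_rot":[[0,0,-0.75],[0,0,-0.75],[0,0,-0.75],[0,0,-0.75],[0,0,-0.75]],"claw":[0.085,0.085,0.085,0.085,0.085]}'
python3 goal.py 523 -39 435 1.214 0
```

```text
t: 3.7
tcp_pos: [499.9, -89.7, 440.0]
eef_rot: [0.304, 0.953, 0.0, 0.0]
contact_force: [0.1, -0.4, 0.5]
opening: 84.8
grip_force: 0.0
t 3.7 j [-0.28 -0.22  1.92  0.    1.44 -1.24] travel [0.0105 0.0547 0.005 ] rot [ 0.001  0.    -0.261]
```

```bash
python3 -m jog '{"travel":[[0.0105,0.0547,0.005],[0.0105,0.0547,0.005],[0.0105,0.0547,0.005]],"delta_rot":[[0,0,-0.261],[0,0,-0.261],[0,0,-0.261]],"claw":[0.085,0.085,0.085]}'
cat > wr.py <<'E'
from h import *
s=observe(); im=get_image("wrist"); c=camera_info("wrist"); T=np.eye(4); T[:3,:3]=R.from_quat(s["eef_rot"]).as_matrix(); T[:3,3]=s["tcp_pos"]
E=np.linalg.inv(T@c["mount"])
CI["wrist"]={**c,"rvec":cv2.Rodrigues(E[:3,:3])[0],"tvec":E[:3,3]}
mod=np.array([523.74,-38.98,1.214])
P=box(32,70,6,206)@R.from_euler('z',mod[2]).as_matrix().T+[mod[0],mod[1],0]
v=im[:,:,::-1].copy()
for k in(P[0::2],P[1::2]):
    cv2.polylines(v,[cv2.convexHull(proj("wrist",k).astype(np.float32)).astype(np.int32)],True,(0,0,255),1)
cv2.imwrite("pics/wr.png",v); print(np.round(proj("wrist",P[1::2])),np.round(s["tcp_pos"]))
E
python3 wr.py;python3 goal.py 523 -39 340 1.214 0
```

```text
t: 4.0
tcp_pos: [522.7, -41.0, 434.5]
eef_rot: [0.181, 0.983, -0.0, -0.0]
contact_force: [-0.6, 0.2, -0.2]
opening: 85.2
grip_force: 0.0
t 4.05 j [-0.18 -0.18  1.89 -0.    1.42 -1.39] travel [0.0005 0.0029 0.0946] rot [-0.    -0.    -0.011]Traceback (most recent call last):
  File "wr.py", line 9, in <module>
    cv2.polylines(v,[cv2.convexHull(proj("wrist",k).astype(np.float32)).astype(np.int32)],True,(0,0,255),1)
                                    ~~~~^^^^^^^^^^^
  File "h.py", line 8, in proj
    return cv2.projectPoints(np.float64(P),c["rvec"],c["tvec"],K,None)[0][:,0]
           ~~~~~~~~~~~~~~~~~^^^^^^^^^^^^^^^^^^^^^^^^^^^^^^^^^^^^^^^^^^
cv2.error: OpenCV(4.12.0) /io/opencv/modules/calib3d/src/calibration_base.cpp:1490: error: (-215:Assertion failed) npoints >= 0 && (depth == CV_32F || depth == CV_64F) in function 'projectPoints'
```

```bash
sed -i 's/np.float64(P),c\["rvec/np.ascontiguousarray(P,float),c["rvec/' h.py; python3 wr.py;python3 goal.py 523 -39 340 1.214 0
```

```text
[[294. 322.]
 [290. 192.]
 [354. 321.]
 [356. 191.]] [522. -42. 435.]
t 4.1 j [-0.18 -0.18  1.89 -0.    1.42 -1.39] travel [0.0006 0.0036 0.0947] rot [-0.    -0.    -0.012]
```

View pics/wr.png

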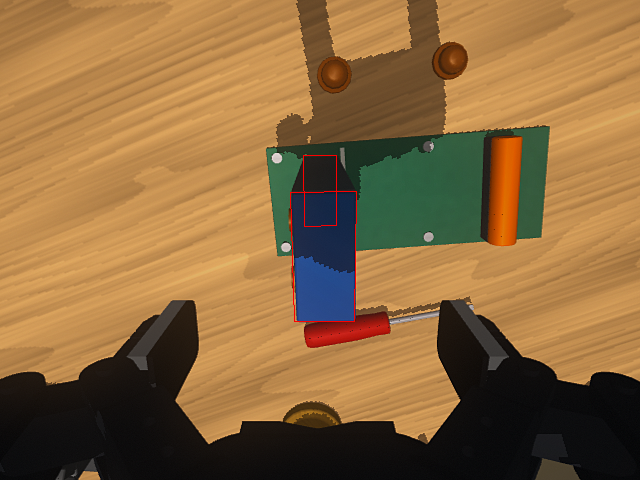

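The predicted top-face outline (columns 290–356, rows 191–322) matches the blue top in the wrist view, so the module pose holds. I descend astride the top and narrow the fingers to 44 mm, which leaves about 6 mm each side.

```bash
python3 -m jog '{"travel":[[0.0009,0.0038,0.03],[0.0009,0.0038,0.06],[0.0009,0.0038,0.1],[0.0009,0.0038,0.1],[0.0009,0.0038,0.1]],"delta_rot":[[0,0,-0.012],[0,0,-0.012],[0,0,-0.012],[0,0,-0.012],[0,0,-0.012]],"claw":[0.085,0.085,0.085,0.06,0.044]}'
python3 -m jog '{"travel":[[0,0,0],[0,0,0],[0,0,0]],"delta_rot":[[0,0,0],[0,0,0],[0,0,0]],"claw":[0.044,0.044,0.044]}' 20
python3 goal.py 523.7 -39 335 1.214 0
```

```text
t: 4.6
tcp_pos: [522.6, -39.4, 334.9]
eef_rot: [0.178, 0.984, -0.0, -0.001]
contact_force: [0.1, 0.5, 0.2]
opening: 58.2
grip_force: 0.0
t: 4.9
tcp_pos: [523.4, -38.7, 336.8]
eef_rot: [0.177, 0.984, -0.0, 0.002]
contact_force: [0.3, -0.5, -0.4]
opening: 43.9
grip_force: 0.0
t 4.9 j [-0.18 -0.1   2.   -0.    1.25 -1.39] travel [-0.0004 -0.0001  0.0018] rot [0.001 0.003 0.002]
```

```bash
python3 -m jog '{"travel":[[0,0.0132,-0.0004],[0,0.0265,-0.0002],[0,0.0397,0.0005],[0,0.0529,0.0017],[0,0.0661,0.0034]],"delta_rot":[[0.04,0,0],[0.08,0,0],[0.12,0,0],[0.16,0,0],[0.2,0,0]],"claw":[0.044,0.044,0.044,0.044,0.044]}'
cat > arc.py <<'E'
# where the tool should be for lean phi (rigid with module) against where it is
import sys; from h import *
phi=float(sys.argv[1]); yaw=1.214; toe=np.array([529.3,-24,6]); xr=np.array([np.cos(yaw),np.sin(yaw),0]);Z=np.array([0,0,1.])
s=observe(); zt=R.from_quat(s["eef_rot"]).as_matrix()[:,2]; print("tilt",round(np.arctan2(-zt@xr,-zt[2]),3),"F",np.round(s["contact_force"],1),"open",round(s["opening"],1))
p=toe+331*(np.sin(phi)*xr+np.cos(phi)*Z)-16*(np.cos(phi)*xr-np.sin(phi)*Z)
sys.argv=["",*map(str,p),str(yaw),str(phi)]; exec(open("goal.py").read())
E
python3 arc.py 0.2
```

```text
t: 5.4
tcp_pos: [546.3, 24.0, 332.5]
eef_rot: [0.176, 0.979, -0.099, -0.017]
contact_force: [-0.6, 0.1, 0.4]
opening: 44.1
grip_force: 0.0
tilt 0.201 F [-0.6  0.1  0.4] open 44.1
t 5.4 j [-0.02 -0.03  1.94 -0.2   1.3  -1.18] travel [-0.0009 -0.0011 -0.0009] rot [-0.001  0.002  0.001]
```

```bash
python3 -m jog '{"travel":[[0,0.0132,-0.0004],[0,0.0265,-0.0002],[0,0.0397,0.0005],[0,0.0529,0.0017],[0,0.0661,0.0034]],"delta_rot":[[0.04,0,0],[0.08,0,0],[0.12,0,0],[0.16,0,0],[0.2,0,0]],"claw":[0.044,0.044,0.044,0.044,0.044]}'
python3 arc.py 0.4
python3 - <<'E'
from h import *
v=[cv2.resize(get_image(n)[130:330,200:430,::-1],None,fx=1.7,fy=1.7) for n in CI]; cv2.imwrite("pics/t04.png",np.hstack(v))
E
```

```text
t: 5.9
tcp_pos: [568.6, 84.3, 315.8]
eef_rot: [0.173, 0.965, -0.196, -0.034]
contact_force: [-0.4, 0.3, 0.1]
opening: 44.3
grip_force: 0.2
tilt 0.4 F [-0.4  0.3  0.1] open 44.3
t 5.9 j [ 0.12  0.08  1.86 -0.36  1.4  -1.  ] travel [-0.001  -0.0015 -0.0007] rot [-0.     0.002  0.001]
```

View pics/t04.png

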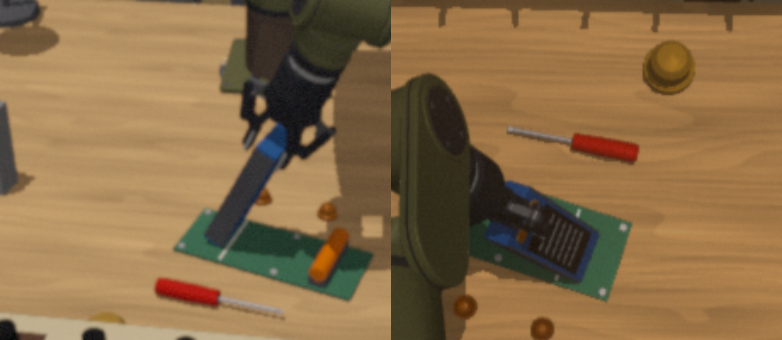

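The scene crop shows the module leaning between the fingers with its foot on the plate, at about (215,240), just short of the white line. I carry on.

```bash
python3 -m jog '{"travel":[[-0.001,0.0132,-0.0004],[-0.001,0.0265,-0.0002],[-0.001,0.0397,0.0005],[-0.001,0.0529,0.0017],[-0.001,0.0661,0.0034]],"delta_rot":[[0.04,0,0],[0.08,0,0],[0.12,0,0],[0.16,0,0],[0.2,0,0]],"claw":[0.044,0.044,0.044,0.044,0.044]}'
python3 arc.py 0.6
```

```text
t: 6.5
tcp_pos: [590.1, 140.1, 285.3]
eef_rot: [0.168, 0.94, -0.292, -0.052]
contact_force: [0.4, -0.2, -0.3]
opening: 43.9
grip_force: 0.4
tilt 0.603 F [ 0.4 -0.2 -0.3] open 43.9
t 6.5 j [ 0.22  0.22  1.78 -0.5   1.51 -0.87] travel [-0.0004 -0.0028 -0.0017] rot [-0.003  0.001  0.002]
```

```bash
python3 -m jog '{"travel":[[0,0.0132,-0.0004],[0,0.0265,-0.0002],[0,0.0397,0.0005],[0,0.0529,0.0017],[0,0.0661,0.0034]],"delta_rot":[[0.04,0,0],[0.08,0,0],[0.12,0,0],[0.16,0,0],[0.2,0,0]],"claw":[0.044,0.044,0.044,0.044,0.044]}'
python3 arc.py 0.8
```

```text
t: 7.0
tcp_pos: [608.2, 189.2, 244.8]
eef_rot: [0.162, 0.906, -0.385, -0.069]
contact_force: [-0.2, 0.3, -0.8]
opening: 44.0
grip_force: 0.6
tilt 0.804 F [-0.2  0.3 -0.8] open 44.0
t 7.0 j [ 0.31  0.37  1.7  -0.6   1.63 -0.77] travel [-0.0005 -0.0031 -0.0015] rot [-0.004  0.001  0.002]
```

```bash
python3 -m jog '{"travel":[[0,0.0132,-0.0004],[0,0.0265,-0.0002],[0,0.0397,0.0005],[0,0.0529,0.0017],[0,0.0661,0.0034]],"delta_rot":[[0.04,0,0],[0.08,0,0],[0.12,0,0],[0.16,0,0],[0.2,0,0]],"claw":[0.044,0.044,0.044,0.044,0.044]}'
python3 arc.py 1.0
```

```text
t: 7.5
tcp_pos: [623.2, 229.9, 194.6]
eef_rot: [0.155, 0.863, -0.473, -0.085]
contact_force: [0.4, -0.3, -1.2]
opening: 43.9
grip_force: 0.7
tilt 1.004 F [ 0.4 -0.3 -1.2] open 43.9
t 7.5 j [ 0.37  0.53  1.61 -0.7   1.75 -0.7 ] travel [-0.0007 -0.0036 -0.0013] rot [-0.004  0.002  0.001]
```

```bash
cat > edge.py <<'E'
import sys; from h import *
yaw=1.214; toe=np.array([529.3,-24,6]); xr=np.array([np.cos(yaw),np.sin(yaw),0]);Z=np.array([0,0,1.])
s=observe(); T0=R.from_quat(s["eef_rot"]); xt,_,zt=T0.as_matrix().T; ph0=np.arctan2(-zt@xr,-zt[2])
d=s["tcp_pos"]-toe; u=np.sin(ph0)*xr+np.cos(ph0)*Z; v=np.cos(ph0)*xr-np.sin(ph0)*Z
# lean now implied by lower edge lying on the lower finger
th=[t for t in np.arange(.9,1.45,.002) if (200*(np.sin(t)*xr+np.cos(t)*Z)-d)@v>=s["opening"]/2]
print("t",s["t"],"tilt",ph0,"lean now",th[-1] if ph0>9 else th[0] if th else None,"lateral",d@np.cross(Z,xr))
for a in sys.argv[1:]:
    t,ph,ov,w=map(float,a.split(","))
    u=np.sin(ph)*xr+np.cos(ph)*Z; v=np.cos(ph)*xr-np.sin(ph)*Z
    p=toe+200*(np.sin(t)*xr+np.cos(t)*Z)+u*(167-ov)-v*w/2
    T=R.from_matrix(np.c_[np.cross(v,-u),v,-u])
    print(a,"travel",np.round(T0.inv().apply(p-s["tcp_pos"])/1000,4),"rot",np.round((T0.inv()*T).as_rotvec(),3),"z",round(p[2]))
E
python3 edge.py 1.08,1.03,34,46 1.13,1.06,30,48 1.18,1.08,26,50 1.23,1.1,22,50 1.28,1.1,18,50
```

```text
t 7.5 tilt 1.0037094298032452 lean now 1.0460000000000003 lateral 0.7054774032180423
1.08,1.03,34,46 travel [-0.0007  0.0094 -0.0033] rot [0.026 0.002 0.001] z 188
1.13,1.06,30,48 travel [-0.0007  0.0226 -0.0069] rot [0.056 0.002 0.001] z 179
1.18,1.08,26,50 travel [-0.0008  0.0345 -0.0097] rot [0.076 0.002 0.001] z 171
1.23,1.1,22,50 travel [-0.0008  0.0476 -0.012 ] rot [0.096 0.002 0.001] z 161
1.28,1.1,18,50 travel [-0.0008  0.0576 -0.0135] rot [0.096 0.002 0.001] z 153
```

```bash
python3 -m jog '{"travel":[[-0.0007,0.0094,-0.0033],[-0.0007,0.0226,-0.0069],[-0.0008,0.0345,-0.0097],[-0.0008,0.0476,-0.012],[-0.0008,0.0576,-0.0135]],"delta_rot":[[0.026,0,0],[0.056,0,0],[0.076,0,0],[0.096,0,0],[0.096,0,0]],"claw":[0.046,0.048,0.05,0.05,0.05]}'
python3 edge.py 1.30,1.1,18,50 1.32,1.1,17,50 1.34,1.1,16,50 1.36,1.1,15,50 1.38,1.1,15,50 1.40,1.1,15,50
python3 - <<'E'
from h import *
cv2.imwrite("pics/t128.png",cv2.resize(get_image("scene")[180:330,290:450,::-1],None,fx=4,fy=4))
E
```

```text
t: 8.0
tcp_pos: [638.7, 269.6, 153.6]
eef_rot: [0.15, 0.84, -0.513, -0.092]
contact_force: [-1.1, -0.8, -1.9]
opening: 49.9
grip_force: 0.7
t 8.0 tilt 1.097011429430498 lean now 1.2820000000000005 lateral -0.01162950903122119
1.30,1.1,18,50 travel [0.     0.0041 0.0012] rot [0.003 0.002 0.002] z 149
1.32,1.1,17,50 travel [0.     0.0081 0.001 ] rot [0.003 0.002 0.002] z 146
1.34,1.1,16,50 travel [-0.      0.012   0.0009] rot [0.003 0.002 0.002] z 143
1.36,1.1,15,50 travel [-0.      0.0158  0.0009] rot [0.003 0.002 0.002] z 139
1.38,1.1,15,50 travel [-0.      0.0197  0.002 ] rot [0.003 0.002 0.002] z 135
1.40,1.1,15,50 travel [-0.      0.0235  0.0032] rot [0.003 0.002 0.002] z 131
```

View pics/t128.png

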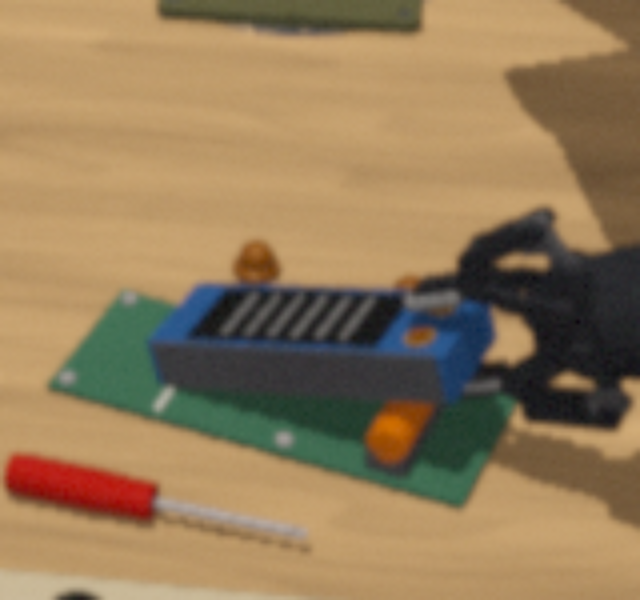

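The module is nearly down, with the lower finger under its top end at (480,385) and clear of the pad at (400,430). I finish lowering it slowly.

```bash
python3 -m jog '{"travel":[[0,0.004,0.001],[0,0.008,0.001],[0,0.012,0.001],[0,0.0158,0.001],[0,0.019,0.002]],"delta_rot":[[0,0,0],[0,0,0],[0,0,0],[0,0,0],[0,0,0]],"claw":[0.05,0.05,0.05,0.05,0.05]}'
python3 edge.py 1.38,1.1,15,50
```

```text
t: 8.55
tcp_pos: [641.3, 275.4, 137.5]
eef_rot: [0.151, 0.84, -0.513, -0.092]
contact_force: [-0.2, -0.4, 0.8]
opening: 49.9
grip_force: 0.0
t 8.55 tilt 1.096045516102033 lean now 1.3720000000000003 lateral -0.36672074528411347
1.38,1.1,15,50 travel [0.0004 0.0024 0.0003] rot [0.004 0.002 0.   ] z 135
```

```bash
python3 -m jog '{"travel":[[0,0.002,0],[0,0.002,0]],"delta_rot":[[0,0,0],[0,0,0]],"claw":[0.05,0.05]}'
python3 - <<'E'
from h import *
cv2.imwrite("pics/t136.png",cv2.resize(get_image("scene")[180:330,290:450,::-1],None,fx=4,fy=4))
E
```

```text
t: 8.75
tcp_pos: [641.4, 276.2, 135.3]
eef_rot: [0.151, 0.84, -0.513, -0.092]
contact_force: [-1.0, 0.1, -1.1]
opening: 50.1
grip_force: 0.0
```

View pics/t136.png

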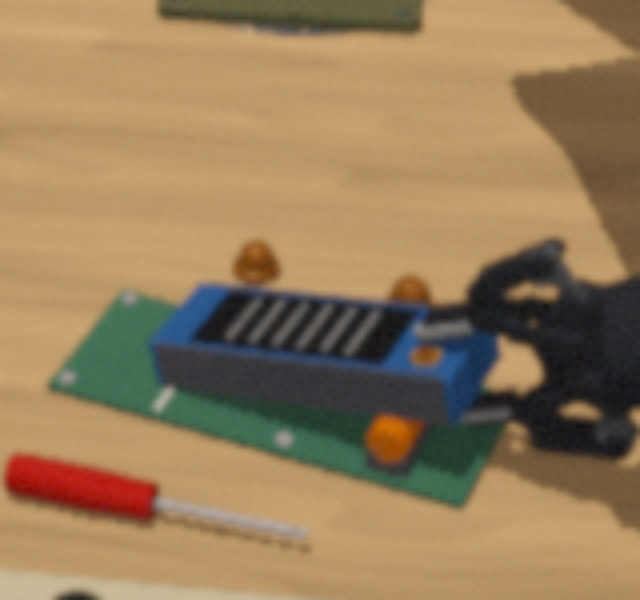

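The module lies on the pad, with the lower finger just clear beneath it at (490,412). I withdraw straight back along the tool axis.

```bash
python3 -m jog '{"travel":[[0,0,-0.012],[0,0,-0.026],[0,0,-0.042],[0,0,-0.06],[0,0,-0.08]],"delta_rot":[[0,0,0],[0,0,0],[0,0,0],[0,0,0],[0,0,0]],"claw":[0.05,0.05,0.05,0.05,0.05]}'
python3 -m jog '{"travel":[[0,0,-0.02],[0,-0.02,-0.03],[0,-0.02,-0.03],[0,-0.02,-0.03]],"delta_rot":[[0,0,0],[0,0,0],[0,0,0],[0,0,0]],"claw":[0.05,0.05,0.05,0.05]}'
cat > chk.py <<'E'
from h import *
for n in CI: get_image(n)
M={n:silhouettes(n,"module")[0]["region"].astype(float) for n in CI}
def pl(p): # toe x,y, yaw ; lean
    B=box(32,70,0,200)-[16,0,0]; return B@R.from_euler('y',p[3]).as_matrix().T@R.from_euler('z',p[2]).as_matrix().T+[p[0],p[1],6]
f=lambda p:-sum(iou(hull(n,pl(p)),M[n]) for n in CI)
x0=np.array([529,-24,1.214,1.36])
s=minimize(f,x0,method="Nelder-Mead",options=dict(initial_simplex=x0+np.vstack([np.zeros(4),np.diag([8,8,.08,-.08])]),xatol=.01))
print(s.x,s.fun); Rz=R.from_euler('z',1.2927).as_matrix(); rest=np.array([554.64,37.77,0])
P=np.array([[0,0,0],[-16,0,200]])@R.from_euler('y',s.x[3]).as_matrix().T@R.from_euler('z',s.x[2]).as_matrix().T+[s.x[0],s.x[1],6]
print("toe,top in rest",np.round((P-rest)@Rz,1))
v=[]
for n in CI:
    im=get_image(n)[:,:,::-1].copy(); cv2.polylines(im,[cv2.convexHull(proj(n,pl(s.x)).astype(np.float32)).astype(np.int32)],True,(0,0,255),1); v.append(cv2.resize(im[150:350,100:430],None,fx=1.4,fy=1.4))
cv2.imwrite("pics/end.png",np.vstack(v))
E
python3 chk.py
```

```text
t: 9.3
tcp_pos: [666.6, 344.5, 173.2]
eef_rot: [0.151, 0.84, -0.513, -0.091]
contact_force: [0.0, 0.8, -0.8]
opening: 49.9
grip_force: 0.0
t: 9.7
tcp_pos: [672.5, 359.3, 205.1]
eef_rot: [0.151, 0.841, -0.512, -0.091]
contact_force: [-0.5, 0.0, 0.5]
opening: 49.9
grip_force: 0.0
[529.04095734 -24.96303759   1.22190487   1.33970137] -1.9181984710955202
toe,top in rest [[-67.4   7.4   6. ]
 [123.2  -6.1  67.4]]
```

View pics/end.png

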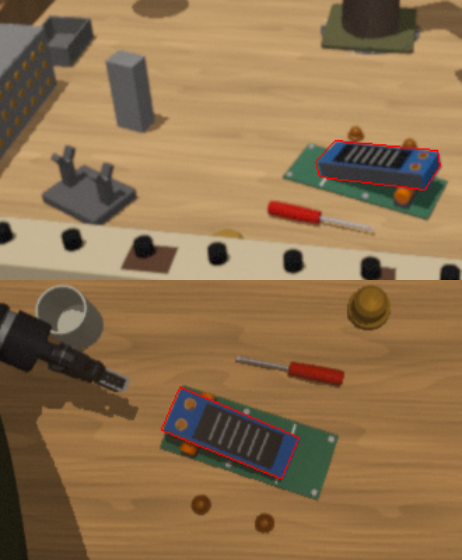

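The module lies with its lamps up on the pad. The fit puts the toe at x = -67 mm, y = 7 mm and the top end at y = -6 mm in the rest frame, with a lean of 1.34 rad. The bystanders look undisturbed, so I hand in.

```bash
python3 -c "
from rig import *
print(close_job())"
```

```text
the job is handed in; nothing more can be done
None
```

The module was tipped over under finger control and lies still on the orange pad, lamps up and square to it (about 0.07 rad off). The robot is clear, the bystanders look unmoved in the last pictures, and the job is handed in; no verdict was returned.

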